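Refit the quarter-turn plug in the gear case

TASK

Lift the T-handled quarter-turn plug out of its piece of pipe and fit it in the port on top of the gear case: enter it with its lugs in the slot, press it down against the spring and turn it a quarter turn clockwise until the cam catches, then let go of it and leave it locked upright in the port. The port sits a few millimetres off its nominal place, so feel your way in; press no harder than 25 N on the spring or its pad is damaged, do not lean on the case, and leave the can, the bearing ring and the bar offcut where they are.

Things in the scene. Friction and masses are not known exactly. Their poses are not given: they have to be found in the camera images.
- plug_grip (a point): Centre of the T-bar (56 long x 14 wide x 22 mm tall), the thing to grip, of a steel quarter-turn plug of about 0.25 kg that hangs upright by its flange in a piece of pipe. x along the bar, z up. Below the bar a 16 mm stem, then a round flange 60 mm dia, 5 mm thick, its top 25 mm and its underside 30 mm below this point.
- plug_lugs (a point): Middle of the plug's two lugs, 52 mm below the T-bar's centre. They stick out of the 22.4 mm dia shank along x, parallel to the T-bar: 42 mm over both, 12 mm wide, 8 mm tall.
- plug: The same plug; origin at the centre of its nose tip, 74 mm below the T-bar's centre; x along the T-bar and lugs, z up. Below the lugs the 22.4 mm shank goes on for 6 mm, then a 12 mm tall cone tapers to the 12 mm flat tip.
- stand: Short piece of pipe standing fixed on the bench, 66 mm outside, 51 mm inside, 50 mm tall, origin at the centre of its foot; the plug's flange rests on its rim.
- case: Grey gear case, bolted down, 160 (x) x 150 (y) mm, top 80 mm above the bench, foot flange 190 x 180 mm, a shaft stub on its +x side; origin at the centre of its underside. It carries the port and the sprung pad.
- port (a point): NOMINAL centre of the port's mouth on the case, 94 mm above the bench, axes of the case. The real mouth lies up to 3.5 mm off in x and in y, up to 8 mm higher or lower, turned up to 0.16 rad: not reported, to be felt; it does not give. An 80 x 80 x 8 mm steel plate with a centre hole (1.3 mm play for the shank each way) crossed by a slot 47 mm long (along x), 17 mm wide: the plug enters with its T-bar along x.
- catch (a point): NOMINAL point on the plug's axis 11 mm under the mouth (same error as the port). Ribs down to this depth block the turn until the tops of the lugs are below it. A quarter turn clockwise from above (T-bar along y, a stop just past it) brings the lugs under a catch 16 mm wide, 3 mm deep, where they spring up and hold with 0.1 rad of play. Caught, the T-bar's centre is 40 mm above the mouth.
- pad (a joint): Sprung pad under the plug's tip; m pressed down, 0 at rest, where its face is 32 mm below the real mouth. 2.4 N to start and 3 N more per mm: 8.5 N (2 mm) when the plug is caught, 17.5 N (5 mm) when the lugs clear the ribs, 25 N at 7.5 mm, damaged beyond. If it stays at 5 mm with nobody pressing, the lugs are jammed on the ribs, not caught.
- tin: Plain aluminium can, 66 mm dia, 90 mm tall, stands near; a bystander. Origin at the centre of its underside.
- bearing: Steel bearing ring, 62 mm dia, 18 mm tall, lying in front of the case; a bystander. Origin at the centre of its underside.
- offcut: Steel bar offcut 120 x 30 x 30 mm lying on the bench; a bystander. Origin at the centre of its underside.
Things that resemble listed ones, but are neither listed nor needed, are in the scene too. Leave any orange or turquoise look-alike of the plug alone.

How it is judged:
By the outcome, as a careful person would: the job done as asked, in the order asked, and still so for the second after the job is handed in, with the robot touching nothing.
It also fails if it takes over 72 s, if anything falls off the work surface, if the arm or the gripper's body presses on something with over 40 N, if the wrist force passes 120 N, or if a joint passes its speed limit or range.

ROBOT

A 6-joint arm with a two-finger parallel gripper is mounted at the origin on the work surface. World frame = base frame: x ahead of the robot, y to its left, z up, the work surface at z = 0. Lengths are in m, angles in rad, forces in N, time in s.
With the tool pointing down it reaches from about 0.375 to 0.9 m from the base axis. Payload 3.1 kg.
Tool frame: the origin (TCP) lies midway between the tips of the shut fingers; the grasp point (between the pads) lies 19 mm behind it; z points along the fingers, y is the line along which they close (so a half turn about z gives the same grasp; the last joint's range is limited). The gripper opens to 85 mm and grips with 20 to 120 N. Pads are 22 mm wide; open, the fingers measure 114 mm over their backs; the gripper's body (76 mm by 85 mm) begins 54 mm behind the grasp point. The pads swing forward as they close: fully open they stand 13 mm farther back than shut.
Start: joints at [1.04, 0.527, 1.433, -0, 1.181, -0.178], TCP at [0.216, 0.586, 0.231] pointing down, gripper open.
Joint ranges: [-3.08, 3.08], [-0.75, 2.2], [0.22, 2.44], [-1.43, 4.57], [0, 2.65], [-2.85, 2.85]. Speed limits (rad/s): [2.79, 2.79, 3.14, 3.14, 3.14, 3.14].

INTERFACE

Orientations are given as a unit quaternion [x, y, z, w].
In Python, from station import manip gives the robot as it stands.
- The arm moves only by the tool step_arm, never from a script. Its argument "targets" is text: rows parted by semicolons, each of 4 numbers parted by spaces: the shift along the tool's x, y, z in mm, then the turn about the tool's z in degrees. A call has 1 to 12 rows; each row is the pose to reach, as a shift and turn from the pose commanded when the call began, along the tool's axes at that moment; what a row does not reach only later rows make up. A row lasts 1/10 s, in which the tool goes at most 50 mm and 8.59 degrees, less where a joint would pass 70% of its speed; a pose out of reach is approached as far as the arm can. A call with a gripper value outside its range is refused whole. "gripper" is the closure, from 0 (fully open) to 1 (shut), set as the call begins (left out, the last holds). The fingers move at their own pace and stop on an object; "squeeze" is the grip in N (left out, the last holds). Time passes only in rows, so rows that repeat a pose let the fingers close. It gives the time, the measured TCP pose, the force, the opening and the grip force at its end, in the units of the state.
- manip.sense(): the state, without advancing time (a new reading comes with each control period).
- manip.snapshot(name): name is "scene" or "top" or "wrist"; returns the picture (384x512x3 uint8, red, green, blue); there is no depth.
- manip.get_calibration(name): a dict with "fov_y" (degrees; the focal length in pixels is half the picture's height over the tangent of half this angle, whatever the lens; pixels are square), "cx", "cy" (the principal point, pixels), "k1" (the pictures are not rectified: a ray, as slopes to the right and down, at radius r is drawn at 1 + k1 r^2 times it, then the intrinsics apply), "extrinsics" (4x4, takes a point from camera to world coordinates); the wrist camera has in their place "tool_from_camera" (4x4, takes a point from camera to tool coordinates, whose origin is the TCP and whose axes are the flange's). Camera axes: x right, y down, z forward; pixel columns grow to the right and rows downward; lengths in m; the calibration is good to about 2 mm. A picture is of the moment at which its call begins: read the wrist's pose just before it. get_calibration takes no time and is no camera call.
- manip.sign_off(): hands the job in; it is judged then, once.
Trained networks look in the newest picture that a camera, given by its name, has taken for a name from the list of things; names that differ only in an ending like _2 or _b are one class to them, and where a whole thing is asked for, a point or a joint stands for the part that bears it (a point fixed in the world has none). Each returns a list of dicts, best first, with "p" (0 to 1); they miss things now and then, are a little off and sometimes report something else, mostly with a low value. They report only what shows in the picture. A call takes as long as a camera call. They do not tell look-alikes from the thing itself.
- manip.recognise(camera, query): "position" ([column, row] in pixels, amid what is visible of it).
- manip.masks_of(camera, query): "pixels" (384x512 bool, what is visible of it) and "position" ([column, row] in pixels, amid what is visible of it).
- manip.mark_of(camera, query): "position" ([column, row] in pixels: a listed point, or the origin of a listed thing).
The state is a dict: "t": time; "q": joint angles; "qd": joint speeds; "tau": joint torques, N m; "tcp_pos": TCP position; "tool_rot": TCP orientation; "force": force on the tool from outside, world axes, zero at the start; "ft_torque": the same for the moment, N m; "finger_gap": opening from 0.0 (shut) to 1.0 (fully open); "gripper_force": force on a finger pad.
Only numpy, scipy, OpenCV 4.12 (cv2) and the standard library are available. Lean on these libraries where they do the work, as an engineer would, in place of code of your own. Each camera call takes 0.05 s, during which the arm holds its last target. There are 200 camera calls.

## Working session

There is one attempt and no reset: what is moved stays moved. The work goes in short steps, Python scripts to look and compute and a tool call to move; the robot and the scene stay as the last step left them, time stands still between calls to the robot, and variables do not carry over. Pictures are saved under pics/ and viewed, at most 10 in all, crops included, and the job is handed in when it is done.

Besides the shell and the picture viewer there is one more tool, called after ">>>" by a JSON object that holds its "name" and its "arguments". step_arm: Moves the arm, as the interface text tells. Its arguments: {"type":"object","properties":{"targets":{"type":"string"},"gripper":{"type":"number"},"squeeze":{"type":"number"}},"required":["targets"]}

```bash
mkdir -p pics; cat > h.py <<'E'
from station import manip
import numpy as np, cv2
from scipy.spatial.transform import Rotation as R
def T_of(cam,s=None):
    c=manip.get_calibration(cam)
    if cam=="wrist":
        T=np.eye(4);T[:3,:3]=R.from_quat(s["tool_rot"]).as_matrix();T[:3,3]=s["tcp_pos"]
        return c,T@np.array(c["tool_from_camera"])
    return c,np.array(c["extrinsics"])
def f_of(c): return 192/np.tan(np.radians(c["fov_y"])/2)
def ray(cam,px,s=None):
    c,T=T_of(cam,s);f=f_of(c)
    d=np.array([(px[0]-c["cx"])/f,(px[1]-c["cy"])/f]);u=d.copy()
    for _ in range(20): u=d/(1+c["k1"]*(u@u))
    v=T[:3,:3]@np.array([u[0],u[1],1]);return T[:3,3],v/np.linalg.norm(v)
def at_z(cam,px,z,s=None):
    o,v=ray(cam,px,s);return o+v*(z-o[2])/v[2]
def proj(cam,P,s=None):
    c,T=T_of(cam,s);p=np.linalg.inv(T)@np.append(P,1);u=p[:2]/p[2]
    return u*(1+c["k1"]*(u@u))*f_of(c)+[c["cx"],c["cy"]]
def tri(rays):
    A=np.zeros((3,3));b=np.zeros(3)
    for o,v in rays:
        M=np.eye(3)-np.outer(v,v);A+=M;b+=M@o
    return np.linalg.solve(A,b)
def save(im,n): cv2.imwrite("pics/"+n,np.ascontiguousarray(im[:,:,::-1]))
E
python3 - <<'E'
from h import *
s=manip.sense();print(s)
ims=[]
for c in ("scene","top"):
    im=manip.snapshot(c);ims.append(im)
    for q in ("plug_grip","plug","stand","case","port","tin","bearing","offcut"):
        print(c,q,[(round(d["p"],2),np.round(d["position"]).tolist(),np.round(at_z(c,d["position"],{"plug_grip":.08,"port":.094,"plug":.006}.get(q,0)),3).tolist()) for d in manip.mark_of(c,q)[:4]])
save(ims[0],"s.png");save(ims[1],"t.png")
E
```

```text
{'t': 0.0, 'q': array([ 1.03949752e+00,  5.28462464e-01,  1.43391216e+00,  2.36344837e-05,
        1.18138250e+00, -1.78507358e-01]), 'qd': array([ 5.24640198e-04,  4.44045997e-04, -7.60717692e-04, -1.22707415e-03,
        5.80832465e-05, -1.18519842e-03]), 'tau': array([ 1.61442724e-03, -4.42341936e+01, -1.78028888e+01, -5.78503159e-05,
        8.27042037e-03, -3.13152043e-06]), 'tcp_pos': array([0.21555149, 0.5858918 , 0.23033275]), 'tool_rot': array([ 1.75486698e-01,  9.84481207e-01, -1.01099452e-03, -3.86323326e-04]), 'force': array([-0.10886281, -0.36081184, -0.15359282]), 'ft_torque': array([ 0.001895  ,  0.02118315, -0.01327408]), 'gripper_force': 0.0, 'finger_gap': 1.0043969425183832}
scene plug_grip [(0.75, [392.0, 173.0], [0.624, 0.283, 0.08]), (0.68, [363.0, 152.0], [0.529, 0.295, 0.08]), (0.57, [319.0, 144.0], [0.436, 0.236, 0.08])]
scene plug [(0.87, [387.0, 197.0], [0.629, 0.283, 0.006]), (0.7, [362.0, 154.0], [0.482, 0.37, 0.006]), (0.58, [357.0, 176.0], [0.531, 0.288, 0.006]), (0.57, [317.0, 166.0], [0.437, 0.237, 0.006])]
scene stand [(0.91, [353.0, 178.0], [0.525, 0
[... 374 characters left out ...]
136.0, 174.0], [0.526, 0.286, 0.08]), (0.87, [135.0, 135.0], [0.617, 0.292, 0.08]), (0.8, [155.0, 215.0], [0.431, 0.241, 0.08])]
top plug [(0.76, [145.0, 142.0], [0.623, 0.288, 0.006]), (0.7, [160.0, 218.0], [0.434, 0.245, 0.006])]
top stand [(0.57, [143.0, 178.0], [0.534, 0.291, 0.0])]
top case [(0.77, [252.0, 169.0], [0.554, 0.026, 0.0])]
top port [(0.82, [254.0, 157.0], [0.56, 0.02, 0.094])]
top tin [(0.76, [371.0, 194.0], [0.492, -0.265, 0.0]), (0.5, [253.0, 159.0], [0.58, 0.021, 0.0]), (0.27, [234.0, 233.0], [0.398, 0.068, 0.0])]
top bearing [(0.8, [232.0, 231.0], [0.403, 0.073, 0.0])]
top offcut [(0.76, [326.0, 252.0], [0.353, -0.151, 0.0]), (0.53, [235.0, 229.0], [0.407, 0.066, 0.0])]
```

View pics/s.png

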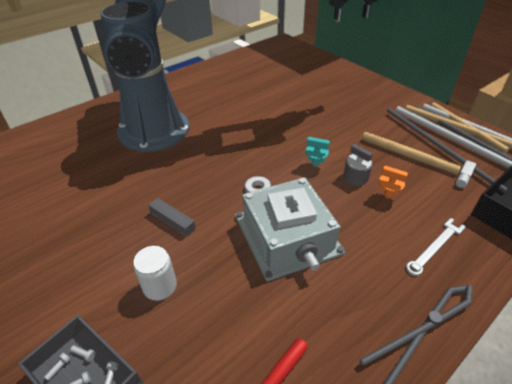

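View pics/t.png

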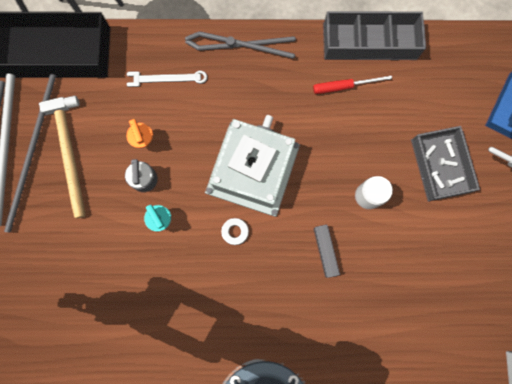

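Scene (361,152) and top (136,174) show the grey plug in its pipe; orange and turquoise are look-alikes in front of and behind it. The case is at top (252,160), yawed about -0.25 rad, with its slot visible. Next I'll work out the move to look over the plug with the wrist camera.

```bash
cat >> h.py <<'E'
def rel(P,yaw=None,s=None):
    "shift in tool axes mm and turn deg to put TCP at P with tool x at world yaw"
    s=s or manip.sense();M=R.from_quat(s["tool_rot"]).as_matrix()
    d=M.T@(np.array(P)-s["tcp_pos"])*1000;y0=np.arctan2(M[1,0],M[0,0])
    t=0 if yaw is None else -np.degrees((yaw-y0+np.pi)%(2*np.pi)-np.pi)
    return np.round(d,1).tolist(),round(t,1),"yaw",round(y0,3)
E
python3 - <<'E'
from h import *
c=manip.get_calibration("wrist");print(np.round(c["tool_from_camera"],3),c["fov_y"],c["k1"])
P=tri([ray("scene",(363,152)),ray("top",(136,174))]);print(P)
print(tri([ray("scene",(289,205)),ray("top",(254,157))]))
print(rel([.527,.289,.23],3.1))
E
```

```text
[[ 0.    -0.959 -0.283  0.071]
 [ 1.     0.     0.001 -0.   ]
 [-0.    -0.283  0.959 -0.143]
 [ 0.     0.     0.     1.   ]] 65.8484827022348 -0.004339859773293177
[0.52816321 0.28901192 0.08053753]
[0.55790437 0.01897284 0.10169231]
([-394.7, -171.7, 1.3], np.float64(-17.8), 'yaw', np.float64(2.789))
```

>>> {"name": "step_arm", "arguments": {"targets": "-40 -17 0 -2; -85 -37 0 -4; -130 -56 0 -6; -175 -76 0 -8; -220 -96 0 -10; -262 -114 0 -12; -304 -132 0 -14; -345 -150 0 -16; -375 -163 0 -17; -395 -172 0 -18; -395 -172 0 -18; -395 -172 0 -18", "gripper": 0}}

```text
t: 2.1
tcp_pos: [0.527, 0.2884, 0.2312]
tool_rot: [0.02, 1.0, 0.0, -0.0]
force: [-0.1, 0.0, 0.2]
finger_gap: 1.002
gripper_force: 0.0
```

```bash
cat > look.py <<'E'
from h import *
import sys
n=sys.argv[1];s=manip.sense();im=manip.snapshot("wrist")
print(np.round(s["tcp_pos"],4),rel(s["tcp_pos"]),"q6",round(s["q"][5],3),"t",s["t"])
for q,z in [a.split(":") for a in sys.argv[2:]]:
    for d in manip.mark_of("wrist",q)[:3]:
        print(q,round(d["p"],2),np.round(d["position"]),np.round(at_z("wrist",d["position"],float(z),s),4))
np.savez("pics/"+n,im=im,tcp_pos=s["tcp_pos"],tool_rot=s["tool_rot"])
save(im,n+".png")
E
python3 look.py w1 plug_grip:.08 stand:0 plug_lugs:.028
```

```text
[0.527  0.2884 0.2312] ([-0.6, -0.5, 0.0], 0, 'yaw', np.float64(3.103)) q6 -1.216 t 2.1
plug_grip 0.7 [263. 254.] [0.6213 0.2935 0.08  ]
plug_grip 0.68 [201.  72.] [0.4301 0.2426 0.08  ]
plug_grip 0.64 [250. 173.] [0.5287 0.284  0.08  ]
plug_lugs 0.71 [259. 234.] [0.6223 0.2899 0.028 ]
plug_lugs 0.7 [251. 160.] [0.5257 0.2843 0.028 ]
plug_lugs 0.62 [216.  75.] [0.4289 0.2493 0.028 ]
```

View pics/w1.png

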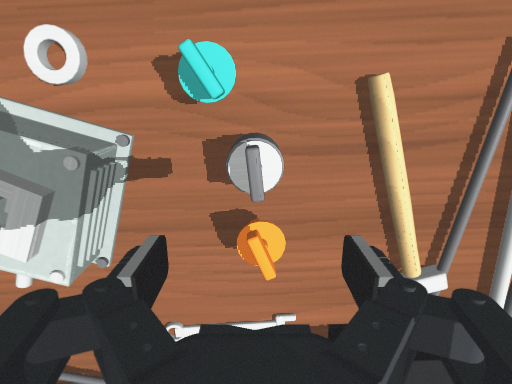

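```bash
python3 - <<'E'
import cv2
im=cv2.imread("pics/w1.png")[120:220,200:310]
cv2.imwrite("pics/w1c.png",cv2.resize(im,None,fx=5.4,fy=5.4,interpolation=cv2.INTER_CUBIC))
E
```

```text
(no output)
```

View pics/w1c.png

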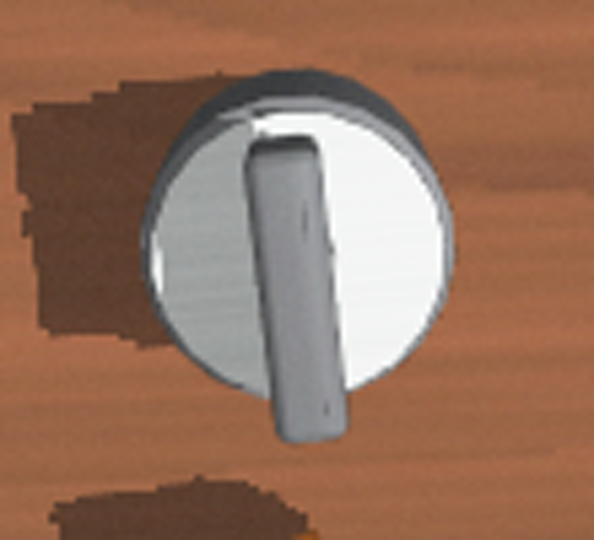

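```bash
python3 - <<'E'
from h import *
s=manip.sense()
a=at_z("wrist",(252.4,147.8),.091,s);b=at_z("wrist",(257.8,201.1),.091,s)
yaw=np.arctan2(*(a-b)[1::-1]);print(a,b,np.linalg.norm(a-b),yaw,(a+b)/2)
c=at_z("wrist",(200+298/5.4,120+245/5.4),.055,s);print("flange",c)
m=(a+b)/2
for z in(.1,.061):print(rel([m[0],m[1],z],yaw%(2*np.pi)))
E
```

```text
[0.50011943 0.28819889 0.091     ] [0.55442921 0.29156503 0.091     ] 0.054413998422426946 -3.0796916490633697 [0.52727432 0.28988196 0.091     ]
flange [0.52542081 0.29006068 0.055     ]
([-1.3, 0.4, 131.3], np.float64(-5.7), 'yaw', np.float64(3.105))
([-1.3, 0.4, 170.3], np.float64(-5.7), 'yaw', np.float64(3.105))
```

>>> {"name": "step_arm", "arguments": {"targets": "0 0 30 -2; -1 1 65 -5; -1 1 100 -6; -1 1 130 -6; -1 1 150 -6; -1 1 165 -6; -1 1 170 -6; -1 1 170 -6; -1 1 170 -6"}}

```text
t: 3.2
tcp_pos: [0.5289, 0.2901, 0.0623]
tool_rot: [-0.033, 0.999, 0.0, 0.001]
force: [-0.3, 0.1, -0.5]
finger_gap: 0.999
gripper_force: 0.0
```

>>> {"name": "step_arm", "arguments": {"targets": "0 0 0 0; 0 0 0 0; 0 0 0 0; 0 0 0 0; 0 0 0 0; 0 0 0 0; 0 0 0 0; 0 0 0 0; 0 0 0 0; 0 0 0 0", "gripper": 1, "squeeze": 80}}

```text
t: 4.2
tcp_pos: [0.5283, 0.2895, 0.0617]
tool_rot: [-0.033, 0.999, -0.0, 0.0]
force: [-0.8, -1.3, 5.1]
finger_gap: 0.152
gripper_force: 79.0
```

>>> {"name": "step_arm", "arguments": {"targets": "0 0 -5 0; 0 0 -20 0; 0 0 -45 0; 0 0 -75 0; 0 0 -105 0; 0 0 -130 0; 0 0 -140 0; 0 0 -140 0"}}

```text
t: 5.0
tcp_pos: [0.5289, 0.2899, 0.2031]
tool_rot: [-0.033, 0.999, 0.001, 0.002]
force: [-0.0, 0.1, -3.0]
finger_gap: 0.146
gripper_force: 78.2
```

>>> {"name": "step_arm", "arguments": {"targets": "-5 -15 0 0; -13 -45 0 3; -22 -80 0 6; -32 -115 0 9; -41 -150 0 12; -50 -185 0 15; -59 -220 0 17; -67 -250 0 18; -72 -270 0 18; -74 -276 0 18; -74 -276 0 18; -74 -276 0 18"}}

```text
t: 6.2
tcp_pos: [0.6192, 0.0198, 0.2002]
tool_rot: [0.124, 0.992, 0.0, -0.001]
force: [-0.6, 0.6, -3.2]
finger_gap: 0.146
gripper_force: 78.4
```

```bash
python3 look.py w2 port:.094 case:0 plug_grip:.219; python3 -c "
from h import *
s=manip.sense();print(s['force'],s['finger_gap'],s['gripper_force'])"
```

```text
[0.6192 0.0198 0.2002] ([-0.0, -0.4, 0.3], 0, 'yaw', np.float64(2.894)) q6 -1.472 t 6.2
port 0.79 [241. 108.] [0.5538 0.0244 0.094 ]
case 0.95 [243. 104.] [0.552  0.0238 0.    ]
plug_grip 0.65 [252. 259.] [0.6198 0.0181 0.219 ]
[-0.28182868  0.30249123 -2.06965565] 0.14771122725351915 78.35449397563934
```

View pics/w2.png

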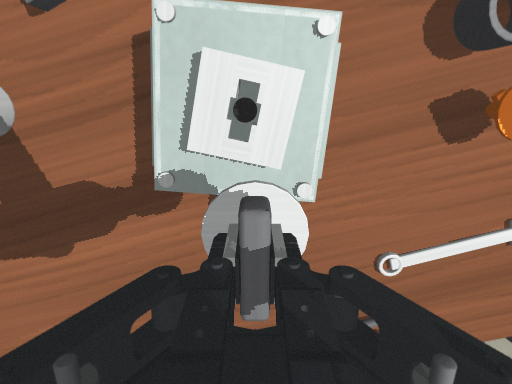

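```bash
python3 - <<'E'
from h import *
from scipy.optimize import least_squares
z=np.load("pics/w2.npz");s={"tcp_pos":z["tcp_pos"],"tool_rot":z["tool_rot"]};im=z["im"]
x0,y0,x1,y1=175,35,320,180
g=cv2.cvtColor(im,cv2.COLOR_RGB2GRAY)[y0:y1,x0:x1]
hsv=cv2.cvtColor(im,cv2.COLOR_RGB2HSV)[y0:y1,x0:x1]
m=((hsv[...,1]<14)&(hsv[...,2]>205)).astype(np.uint8)
n,l,st,_=cv2.connectedComponentsWithStats(m);k=1+np.argmax(st[1:,4])
m=(l==k).astype(np.uint8)
cs,_=cv2.findContours(m,cv2.RETR_EXTERNAL,cv2.CHAIN_APPROX_NONE);c=max(cs,key=cv2.contourArea)
q=cv2.boxPoints(cv2.minAreaRect(c));ap=cv2.approxPolyDP(cv2.convexHull(c),4,True)[:,0]
print("approx",(ap+[x0,y0]).tolist())
# slot/hole: dark region inside the plate
hull=np.zeros_like(m);cv2.fillConvexPoly(hull,cv2.convexHull(c),1)
d=((g<150)&(cv2.erode(hull,np.ones((9,9)))>0)).astype(np.uint8)
ds,_=cv2.findContours(d,cv2.RETR_EXTERNAL,cv2.CHAIN_APPROX_NONE);dc=max(ds,key=cv2.contourArea)
r=cv2.minAreaRect(dc);print("slot box",np.array(r[0])+[x0,y0],r[1:],(cv2.boxPoints(r)+[x0,y0]).round(1).tolist())
big=cv2.resize(im[y0:y1,x0:x1],None,fx=4,fy=4,interpolation=cv2.INTER_CUBIC)
cv2.polylines(big,[ap*4+2],True,(255,0,0),1);cv2.polylines(big,[(dc*4+2)],True,(0,0,255),1)
save(big,"w2c.png")
E
```

```text
approx [[202, 47], [304, 70], [280, 169], [187, 149]]
slot box [243.59615326 110.01922607] ((30.986345291137695, 60.20764923095703), 11.309932708740234) [[222.5, 136.5], [234.3, 77.5], [264.7, 83.5], [252.9, 142.6]]
```

View pics/w2c.png

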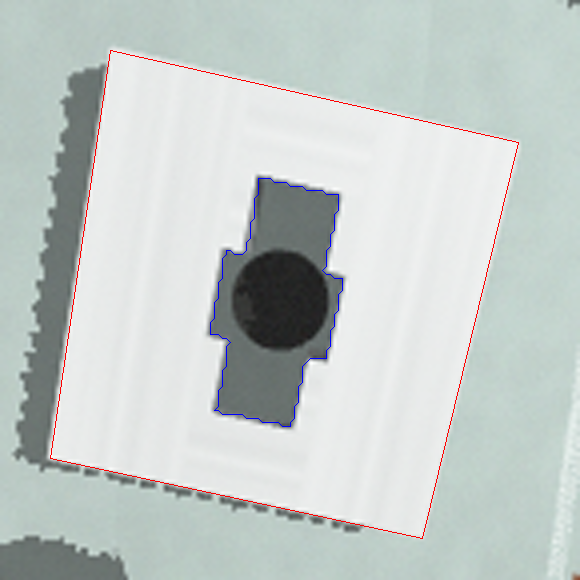

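```bash
python3 - <<'E'
from h import *
from scipy.optimize import least_squares
z=np.load("pics/w2.npz");s={"tcp_pos":z["tcp_pos"],"tool_rot":z["tool_rot"]}
pl=np.array([(110,50),(518,143),(422,538),(50,460)])/4+[174.5,34.5]
sl=np.array([(257,176),(342,193),(293,428),(213,412)])/4+[174.5,34.5]
# image up = -case x ; right = +y
M=lambda a,b:np.array([(-a,-b),(-a,b),(a,b),(a,-b)])/2000
def res(p,parts,full=False):
    x,y,zz,t=p;c,sn=np.cos(t),np.sin(t);o=[]
    for pix,loc in parts:
        for u,(a,b) in zip(pix,loc): o.append(proj("wrist",[x+c*a-sn*b,y+sn*a+c*b,zz],s)-u)
    return np.ravel(o)
P=(pl,M(80,80));S=(sl,M(47,17))
for n,parts in(("plate",[P]),("slot",[S]),("both",[P,S])):
    r=least_squares(res,[.555,.022,.094,-.25],args=(parts,),x_scale=[.001,.001,.001,.01]);print(n,r.x.round(4),np.sqrt(np.mean(r.fun**2)).round(2),r.fun.round(1) if n=="both" else "")
print(at_z("wrist",np.array((281,301))/4+[174.5,34.5],.094,s))
# held plug check: project bar top centre & ends
g=R.from_quat(s["tool_rot"])
for a in(-28,0,28): print(proj("wrist",s["tcp_pos"]+g.apply([a/1000,0,-.030]),s))
E
```

```text
plate [ 0.5572  0.0259  0.0977 -0.4561] 0.14 
slot [ 0.5569  0.0261  0.0972 -0.4558] 0.16 
both [ 0.557   0.026   0.0976 -0.4561] 0.23 [ 0.1 -0.1  0.1 -0.1  0.3 -0.4 -0.1 -0.3 -0.1 -0.  -0.1  0.5  0.1  0.4
 -0.1  0.1]
[0.55638376 0.02724387 0.094     ]
[255.12391631 323.50946829]
[255.1879787  270.10645957]
[255.26028511 209.60335109]
```

The wrist view shows the plug held straight along the tool. The port plate and its slot show at (244,110), and the fit gives the mouth at (0.557, 0.026, 0.0976), yaw -0.456, with 0.2 px residual.

```bash
python3 -c "
from h import *
for z in(.2,.163):print(rel([.557,.026,z],np.pi-.456))"
```

```text
([62.3, -9.8, 1.3], np.float64(12.0), 'yaw', np.float64(2.895))
([62.3, -9.8, 38.3], np.float64(12.0), 'yaw', np.float64(2.895))
```

>>> {"name": "step_arm", "arguments": {"targets": "8 -1 0 3; 25 -4 0 6; 42 -7 0 9; 55 -9 0 12; 61 -10 0 12; 62 -10 10 12; 62 -10 25 12; 62 -10 34 12; 62 -10 38 12; 62 -10 38 12; 62 -10 38 12"}}

```text
t: 7.5
tcp_pos: [0.5582, 0.0245, 0.1634]
tool_rot: [0.227, 0.974, 0.0, 0.0]
force: [0.4, 0.1, -2.0]
finger_gap: 0.148
gripper_force: 78.4
```

```bash
python3 -c "
from h import *
s=manip.sense();print(s['tcp_pos'],s['force'],s['ft_torque'],s['q'],rel([.557,.026,.163],np.pi-.456))"
```

```text
[0.55822063 0.02451315 0.1633756 ] [ 0.38444939  0.06689303 -1.95090909] [-0.01682335 -0.04312122 -0.03010662] [-1.56101436e-01  5.28837910e-01  1.66730367e+00  2.79487346e-06
  9.44862135e-01 -1.26953631e+00] ([1.8, 0.8, 0.4], np.float64(-0.1), 'yaw', np.float64(2.684))
```

>>> {"name": "step_arm", "arguments": {"targets": "1 0.5 0 0; 2 1 0 0; 2 1 4 0; 2 1 8 0; 2 1 12 0; 2 1 15 0; 2 1 17 0; 2 1 17 0"}}

```text
t: 8.3
tcp_pos: [0.5561, 0.0263, 0.1459]
tool_rot: [0.227, 0.974, -0.0, -0.0]
force: [-0.6, -0.4, -3.0]
finger_gap: 0.154
gripper_force: 78.4
```

```bash
cat > st.py <<'E'
from h import *
s=manip.sense();M=R.from_quat(s["tool_rot"]).as_matrix()
print(s["tcp_pos"].round(4),"F tool",(M.T@s["force"]).round(2),"T tool",(M.T@s["ft_torque"]).round(3),rel([.557,.026,.13],np.pi-.456),s["t"])
E
python3 st.py
```

```text
[0.5561 0.0263 0.1459] F tool [ 0.37 -0.68  3.02] T tool [ 0.061  0.054 -0.042] ([-1.0, 0.1, 15.9], np.float64(-0.1), 'yaw', np.float64(2.684)) 8.3
```

>>> {"name": "step_arm", "arguments": {"targets": "-0.5 0 2 0; -0.5 0 4 0; -0.5 0 6 0; -0.5 0 8 0; -0.5 0 8 0"}}

```text
t: 8.8
tcp_pos: [0.5565, 0.0262, 0.138]
tool_rot: [0.227, 0.974, -0.0, -0.0]
force: [-0.0, -0.2, -2.5]
finger_gap: 0.149
gripper_force: 78.4
```

```bash
python3 st.py
```

```text
[0.5565 0.0262 0.138 ] F tool [-0.09 -0.18  2.46] T tool [0.003 0.012 0.018] ([-0.5, 0.1, 8.0], np.float64(-0.1), 'yaw', np.float64(2.684)) 8.8
```

Still free, so the shank is in the hole. I'll continue until the lugs enter and the pad is felt.

>>> {"name": "step_arm", "arguments": {"targets": "0 0 2 0; 0 0 4 0; 0 0 6 0; 0 0 8 0; 0 0 8 0"}}

```text
t: 9.3
tcp_pos: [0.5565, 0.0262, 0.13]
tool_rot: [0.227, 0.974, -0.0, -0.0]
force: [-0.8, 0.2, -3.6]
finger_gap: 0.146
gripper_force: 78.4
```

```bash
python3 st.py
```

```text
[0.5565 0.0262 0.13  ] F tool [ 0.79 -0.21  3.59] T tool [ 0.072 -0.033 -0.034] ([-0.5, 0.1, -0.0], np.float64(-0.1), 'yaw', np.float64(2.684)) 9.3
```

>>> {"name": "step_arm", "arguments": {"targets": "0 0 2 0; 0 0 4 0; 0 0 6 0; 0 0 8 0; 0 0 8 0"}}

```text
t: 9.8
tcp_pos: [0.5569, 0.0261, 0.1224]
tool_rot: [0.227, 0.974, -0.0, 0.0]
force: [-1.0, 0.2, 0.2]
finger_gap: 0.151
gripper_force: 78.7
```

>>> {"name": "step_arm", "arguments": {"targets": "0 0 1 0; 0 0 2 0; 0 0 2 0"}}

```text
t: 10.1
tcp_pos: [0.5569, 0.0261, 0.1209]
tool_rot: [0.227, 0.974, -0.0, 0.0]
force: [-1.5, 0.8, 3.7]
finger_gap: 0.153
gripper_force: 79.4
```

```bash
python3 st.py
```

```text
[0.5569 0.0261 0.1209] F tool [ 1.69  0.1  -3.69] T tool [ 0.173  0.357 -0.057] ([-0.1, -0.1, -9.1], np.float64(-0.1), 'yaw', np.float64(2.684)) 10.1
```

>>> {"name": "step_arm", "arguments": {"targets": "0 0 1 0; 0 0 2 0; 0 0 3 0; 0 0 4 0; 0 0 4 0; 0 0 4 0"}}

```text
t: 10.7
tcp_pos: [0.5571, 0.0261, 0.1181]
tool_rot: [0.227, 0.974, -0.0, 0.001]
force: [-3.0, 0.5, 12.2]
finger_gap: 0.147
gripper_force: 80.6
```

```bash
python3 st.py
```

```text
[0.5571 0.0261 0.1181] F tool [  2.89  -0.91 -12.15] T tool [0.351 0.725 0.002] ([-0.0, -0.1, -11.9], np.float64(-0.1), 'yaw', np.float64(2.684)) 10.7
```

>>> {"name": "step_arm", "arguments": {"targets": "0.5 0 0.5 0; 0.5 0 1 0; 0.5 0 1.5 0; 0.5 0 2.2 0; 0.5 0 2.2 0; 0.5 0 2.2 0"}}

```text
t: 11.3
tcp_pos: [0.5571, 0.0261, 0.1166]
tool_rot: [0.227, 0.974, -0.0, 0.001]
force: [-4.0, 0.4, 16.6]
finger_gap: 0.15
gripper_force: 81.2
```

```bash
python3 st.py
```

```text
[0.5571 0.0261 0.1166] F tool [  3.7   -1.43 -16.62] T tool [ 0.396  0.782 -0.016] ([-0.0, -0.1, -13.4], np.float64(-0.1), 'yaw', np.float64(2.684)) 11.3
```

>>> {"name": "step_arm", "arguments": {"targets": "0 0 0 4; 0 0 0 8; 0 0 0 12; 0 0 0 16; 0 0 0 20; 0 0 0 20"}}

```text
t: 11.9
tcp_pos: [0.558, 0.026, 0.1168]
tool_rot: [0.393, 0.92, 0.0, 0.002]
force: [-2.9, 0.5, 16.5]
finger_gap: 0.149
gripper_force: 81.2
```

```bash
python3 st.py
```

```text
[0.558  0.026  0.1168] F tool [  2.3   -1.75 -16.54] T tool [ 0.418  0.399 -0.034] ([0.6, -0.7, -13.2], np.float64(-20.1), 'yaw', np.float64(2.334)) 11.9
```

>>> {"name": "step_arm", "arguments": {"targets": "0 0 0 6; 0 0 0 12; 0 0 0 18; 0 0 0 24; 0 0 0 30; 0 0 0 36; 0 0 0 42; 0 0 0 48; 0 0 0 54; 0 0 0 60; 0 0 0 60"}}

```text
t: 13.0
tcp_pos: [0.5582, 0.0259, 0.1169]
tool_rot: [0.8, 0.6, 0.002, 0.002]
force: [-2.4, -1.2, 16.1]
finger_gap: 0.155
gripper_force: 81.1
```

```bash
python3 st.py
```

```text
[0.5582 0.0259 0.1169] F tool [ -1.81  -1.91 -16.09] T tool [ 0.492 -0.255 -0.002] ([-0.2, -1.1, -13.1], np.float64(-80.2), 'yaw', np.float64(1.287)) 13.0
```

>>> {"name": "step_arm", "arguments": {"targets": "0 0 0 3; 0 0 0 6; 0 0 0 8; 0 0 0 10; 0 0 0 10; 0 0 0 10"}}

```text
t: 13.6
tcp_pos: [0.5581, 0.026, 0.1169]
tool_rot: [0.849, 0.529, 0.002, 0.002]
force: [-2.7, -0.8, 16.4]
finger_gap: 0.151
gripper_force: 81.2
```

```bash
python3 st.py
```

```text
[0.5581 0.026  0.1169] F tool [ -1.91  -2.04 -16.43] T tool [ 0.478 -0.32  -0.098] ([-0.4, -1.0, -13.1], np.float64(-90.1), 'yaw', np.float64(1.114)) 13.6
```

>>> {"name": "step_arm", "arguments": {"targets": "0 0 -1 0; 0 0 -2 0; 0 0 -3 0; 0 0 -4 0; 0 0 -5 0; 0 0 -5 0"}}

```text
t: 14.2
tcp_pos: [0.558, 0.0259, 0.1204]
tool_rot: [0.849, 0.528, 0.002, 0.002]
force: [-0.1, -0.1, 6.7]
finger_gap: 0.15
gripper_force: 79.7
```

```bash
python3 st.py
```

```text
[0.558  0.0259 0.1204] F tool [-0.11 -0.03 -6.68] T tool [ 0.01  -0.131 -0.052] ([-0.4, -0.9, -9.6], np.float64(-90.1), 'yaw', np.float64(1.113)) 14.2
```

>>> {"name": "step_arm", "arguments": {"targets": "0 0 -1 0; 0 0 -2 0; 0 0 -2 0; 0 0 -2 0"}}

```text
t: 14.6
tcp_pos: [0.5578, 0.026, 0.1208]
tool_rot: [0.849, 0.528, 0.001, 0.001]
force: [5.0, -2.4, -6.9]
finger_gap: 0.147
gripper_force: 78.5
```

```bash
python3 st.py
```

```text
[0.5578 0.026  0.1208] F tool [0.07 5.46 6.95] T tool [-1.046  0.16  -0.021] ([-0.3, -0.7, -9.2], np.float64(-90.1), 'yaw', np.float64(1.113)) 14.6
```

Raising stalled at 0.1208 m with the pull turning negative, so the lugs are held in the catch. I'll relax the pull, open the fingers and back off.

>>> {"name": "step_arm", "arguments": {"targets": "0 0 0.5 0; 0 0 1 0; 0 0 1 0"}}

```text
t: 14.9
tcp_pos: [0.5577, 0.026, 0.1208]
tool_rot: [0.849, 0.528, 0.001, 0.001]
force: [5.0, -2.8, -0.3]
finger_gap: 0.152
gripper_force: 79.4
```

>>> {"name": "step_arm", "arguments": {"targets": "0 0 0 0; 0 0 0 0; 0 0 0 0; 0 0 0 0; 0 0 0 0; 0 0 0 0; 0 0 0 0; 0 0 0 0; 0 0 0 0", "gripper": 0}}

```text
t: 15.8
tcp_pos: [0.5563, 0.0264, 0.1201]
tool_rot: [0.849, 0.528, -0.0, -0.0]
force: [0.2, -0.3, -0.5]
finger_gap: 1.0
gripper_force: 0.0
```

>>> {"name": "step_arm", "arguments": {"targets": "0 0 -10 0; 0 0 -30 0; 0 0 -55 0; 0 0 -80 0; 0 0 -105 0; 0 0 -120 0; 0 0 -120 0; 0 0 -120 0"}}

```text
t: 16.6
tcp_pos: [0.5562, 0.0264, 0.2404]
tool_rot: [0.849, 0.528, 0.0, 0.0]
force: [-0.4, -0.1, 0.1]
finger_gap: 0.998
gripper_force: 0.0
```

```bash
python3 look.py w3 plug_grip:.1376 plug:.0636
```

```text
[0.5562 0.0264 0.2404] ([0.2, 0.5, -0.8], 0, 'yaw', np.float64(1.113)) q6 0.304 t 16.6
plug_grip 0.9 [253. 189.] [0.5539 0.0237 0.1376]
plug_grip 0.83 [28. 29.] [0.4583 0.2103 0.1376]
plug 0.76 [77. 41.] [0.4555 0.2162 0.0636]
plug 0.69 [256. 166.] [0.5586 0.0252 0.0636]
```

View pics/w3.png

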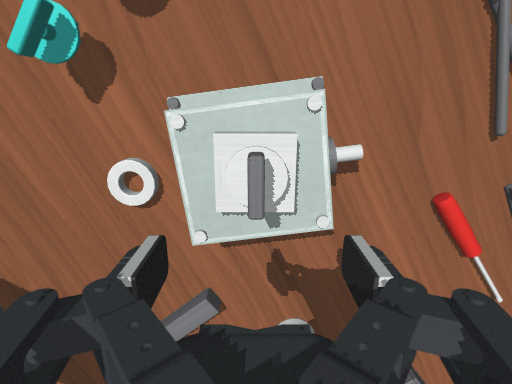

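The wrist picture shows the plug upright in the plate at (256,185), its T-bar square across the slot direction. The bearing, bar offcut and look-alike are where they were.

```bash
python3 -c "
from station import manip
print(manip.sign_off())"
```

```text
the job is handed in; nothing more can be done
None
```

The plug is locked upright in the port and the job is handed in: it turned 90° clockwise, the catch held against a light upward pull, and pressing peaked at about 19 N with 16.6 s on the clock.

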